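# Close up the drill case: rack down, then lid

### The arm

A 7-joint arm with a two-finger parallel gripper is mounted at the origin on the work surface. World frame = base frame: x ahead of the robot, y to its left, z up, the work surface at z = 0. Lengths are in m, angles in rad, forces in N, time in s.
With the tool pointing down it reaches from about 0.4 to 0.75 m from the base axis. Payload 19.5 kg.
Tool frame: the origin (TCP) lies at the very end of the fingers, on their centre line; the grasp point (between the pads) lies 19 mm behind it; z points along the fingers, x is the direction in which the jaws open and shut, and the axes are right-handed (so a half turn about z gives the same grasp; the last joint's range is limited). The gripper opens to 85 mm and grips with 20 to 120 N. Pads are 22 mm wide; open, the fingers measure 114 mm over their backs; the gripper's body (76 mm by 85 mm) begins 54 mm behind the grasp point. The pads swing forward as they close: fully open they stand 13 mm farther back than shut.
Start: joints at [-1.368, 0.707, -0.028, 1.485, 0.022, 0.951, -0.075], TCP at [0.139, 0.558, 0.2] pointing down, gripper open.
Joint ranges: [-2.71, 2.71], [-0.32, 2.16], [-1.57, 1.52], [0, 2.45], [-1.46, 4.6], [0, 2.02], [-2.83, 2.83]. Speed limits (rad/s): [1.89, 1.89, 2.57, 2.57, 3.01, 3.01, 3.01].

### API

Orientations are given as a rotation vector (axis times angle).
In Python, from rig import get_state, viewer, ticket gives the robot as it stands. The module is installed in compiled form; this text tells all that it offers.
- The arm moves only by the tool jog_arm, never from a script. Its argument "motion" is a list that holds one entry, the list of rows, each a list of 4 numbers: the shift along the tool's x, y, z in cm, then the turn about the tool's z in degrees. A call has 1 to 5 rows; each row shifts and turns the pose as measured when the row begins, along the tool's axes as they then stand; what a row does not reach is not made up. A row lasts 1/10 s, in which the tool goes at most 50 mm and 8.59 degrees, less where a joint would pass 70% of its speed; a pose out of reach is approached as far as the arm can. A call is refused whole if a number of a shift passes 5 or a number of a turn 8.59, either way. A call with a gripper value outside its range is refused whole. "hand" is the closure, from -1 (fully open) to 1 (shut), so that 0 is half open, set as the call begins (left out, the last holds). The fingers move at their own pace and stop on an object; "squeeze" is the grip in N (left out, the last holds). Time passes only in rows, so rows that do not move let the fingers close. It gives the time, the measured TCP pose, the force and the opening at its end, in the units of the state.
- get_state(): the state, without advancing time (a new reading comes with each control period).
- viewer.read_camera(name): name is "side" or "top"; returns the picture (400x640x3 uint8, red, green, blue); there is no depth.
- viewer.get_calibration(name): a dict with "fov_y" (degrees; the focal length in pixels is half the picture's height over the tangent of half this angle, whatever the lens; pixels are square), "cx", "cy" (the principal point, pixels), "dist" ([k1, k2, p1, p2, k3] as OpenCV has them; the pictures are not rectified), "R" (3x3) and "t" (3): a world point X has camera coordinates R X + t. Camera axes: x right, y down, z forward; pixel columns grow to the right and rows downward; lengths in m; the calibration is good to about 2 mm. A picture is of the moment at which its call begins. get_calibration takes no time and is no camera call.
- ticket.hand_in(): hands the job in, once; it reports no verdict.
The state is a dict: "time_s": time; "joint_positions": joint angles; "joint_velocities": joint speeds; "effort": joint torques, N m; "position": TCP position; "tcp_rot": TCP orientation; "ft_force": force on the tool from outside, world axes, zero at the start; "torque": the same for the moment, N m; "grip_width": finger opening in m.
Only numpy, scipy, OpenCV 4.12 (cv2) and the standard library are available. Lean on these libraries where they do the work, as an engineer would, in place of code of your own. Each camera call takes 0.05 s, during which the arm holds its last target.

### The job

Put the drill case on the workbench away: first push the upright bit rack over and press it fully down into the case, while the lid still stands open, then push the lid over and press it fully shut on top. Only push with the outside or tips of the fingers; never take the rack or the lid between the fingers. Leave everything else on the bench, and the two small parts lying in the case, where they are.

Things in the scene. Friction and masses are not known exactly. Their poses are not given: they have to be found in the camera images.
- case: Grey steel drill case, an open box fixed to the bench: 200 (x) x 240 (y) x 65 mm high, walls 4 mm. Origin: centre of its underside; z up. The lid is hinged along the top of its +x side, the bit rack just inside its -x side, both axes parallel to its y. Yaw -90 degrees give or take 30: the +x side (lid) lies roughly to the robot's right, the -x side (rack) to its left.
- lid (a joint): Lid angle: 0 shut, 1.57 upright, at most 1.95 (leaning outward); starts 1.6 to 1.85. Grey steel panel, 202 mm hinge to free edge, 244 wide, 6 thick, 11 mm turned-down lip, 0.3 kg. A stiff hinge (0.45 N m, 3 to 4 N near the free edge) keeps it wherever it is left: push it all the way, from its outer side (case +x), then from above.
- lid_hinge (a point): Middle of the lid's hinge axis (case x +100 mm, y 0, z 65.5 mm). The lid's outer face lies 6 mm from the plane through this axis: on the far side from the rack when upright, on top when shut (71.5 mm above the bench).
- lid_face (a point): Centre of the lid's outer face, 101 mm from the hinge; its z axis is that face's outward normal, its x axis points from the free edge to the hinge, y along the hinge.
- lid_edge (a point): Middle of the lid's free edge, on the outer face, 202 mm from the hinge.
- flap (a joint): Bit rack angle: 0 fully down in the case, 1.57 upright, at most 1.70; starts 1.4 to 1.65. Bare aluminium plate, 160 mm hinge to free edge, 216 wide, 6 thick, 0.16 kg, seven drill bits on its inner side (towards the lid). A stiff hinge (0.22 N m, 2 N near the free edge) keeps it wherever it is left. Push it from its plain outer side (case -x) towards the lid, then down.
- flap_hinge (a point): Middle of the rack's hinge axis (case x -90 mm, y 0, z 55 mm). The rack's plain outer face lies 6 mm from the plane through this axis: on the side away from the lid when upright, on top when folded (61 mm above the bench, 4 mm below the rim of the case).
- flap_face (a point): Centre of the rack's plain outer face, 80 mm from the hinge; its z axis is that face's outward normal, its x axis points from the hinge to the free edge, y along the hinge.
- flap_edge (a point): Middle of the rack's free edge, on the outer face, 160 mm from the hinge.
- chuck_key: Steel T-shaped chuck key 66 x 50 x 16 mm, loose on the floor of the case; origin at the centre of its underside. Stays there.
- stop_collar: Steel ring 28 mm across and 12 mm high, loose on the floor of the case; origin at the centre of its underside. Stays there.
- glue_bottle: White plastic bottle 56 mm across, 150 mm high, standing by the case's +y end (beyond it, as seen from the robot); origin at the centre of its underside. Bystander.
- try_square: Try square lying by the case's -y end (between case and robot), blade towards the robot: wooden stock 22 x 100 x 18 mm and a steel blade 130 x 30 x 4 mm; origin at the centre of the stock's underside. Bystander.
- hammer: Hammer 270 mm long lying on the right of the bench; origin on its underside. Bystander.
- sanding_block: Cork block 110 x 65 x 31 mm; origin at the centre of its underside. Bystander.
- screw_jar: Glass jar 70 mm across, 80 mm high; origin at the centre of its underside. Bystander.
- offcut: Dark wood offcut 160 x 90 x 28 mm; origin at the centre of its underside. Bystander.

How it is judged:
On the way, in this order (a step that is already met when the one before it is completed fails the run):
1. the bit rack is folded fully down while the lid is still open (value of joint flap below 0.06 rad and value of joint lid above 0.8 rad), for 0.2 s.
2. the lid is fully shut over the folded rack (value of joint lid below 0.04 rad and value of joint flap below 0.08 rad), for 0.2 s.
At the end, for the whole second after the job is handed in: Rack folded down (joint under 0.08 rad) and lid shut over it (under 0.04 rad, about 8 mm at its free edge), both at rest; bystanders within 25 mm of where they stood, the two small parts in the case within 30 mm (all of step 2 and velocity of joint lid between -0.05 and 0.05 rad/s and velocity of joint flap between -0.05 and 0.05 rad/s and distance of each of glue_bottle, try_square, hammer, sanding_block, screw_jar, offcut from where it was at the start of the episode below 0.025 m and distance of each of chuck_key, stop_collar from where it was at the start of the episode below 0.03 m); the robot touches nothing.
It fails at once if the lid is swung down while the rack is still raised (value of joint lid below 0.8 rad and value of joint flap above 0.3 rad).
It fails at once if the lid is taken between the fingers (z of the grasp point in the frame of lid_face between -0.008 and 0.002 m and x of the grasp point in the frame of lid_face between -0.106 and 0.106 m and y of the grasp point in the frame of lid_face between -0.127 and 0.127 m and contact force between the fingers and lid above 0.3 N).
It fails at once if the rack is taken between the fingers (z of the grasp point in the frame of flap_face between -0.008 and 0.002 m and x of the grasp point in the frame of flap_face between -0.085 and 0.085 m and y of the grasp point in the frame of flap_face between -0.113 and 0.113 m and contact force between the fingers and flap above 0.3 N).
It fails at once if a bystander on the bench is moved, lifted or knocked over (distance of any of glue_bottle, try_square, hammer, sanding_block, screw_jar, offcut from where it was at the start of the episode above 0.025 m).
It fails at once if a small part in the case is moved or taken out (distance of any of chuck_key, stop_collar from where it was at the start of the episode above 0.03 m).
It also fails if it takes over 64 s, if anything falls off the work surface, if the arm or the gripper's body presses on something with over 40 N, if the wrist force passes 120 N, or if a joint passes its speed limit or range.

## Working session

There is one attempt and no reset: what is moved stays moved. The work goes in short steps, Python scripts to look and compute and a tool call to move; the robot and the scene stay as the last step left them, time stands still between calls to the robot, and variables do not carry over. Pictures are saved under pics/ and viewed, and the job is handed in when it is done.

Besides the shell and the picture viewer there is one more tool, called after "Call:" as name(argument=value, ...) on one line, values as JSON. jog_arm: Moves the arm, as the interface text tells. Its arguments: {"type":"object","properties":{"motion":{"type":"array"},"hand":{"type":"number"},"squeeze":{"type":"number"}},"required":["motion"]}

```bash
mkdir -p pics
python3 - <<'E'
from rig import get_state, viewer
import cv2,json
s=get_state();print(s)
for n in("side","top"):
    im=viewer.read_camera(n);cv2.imwrite(f"pics/{n}0.png",im[:,:,::-1])
    c=viewer.get_calibration(n);print(n,c)
E
```

```text
{'time_s': 0.0, 'joint_positions': array([-1.36771213,  0.70710165, -0.02761575,  1.48500375,  0.02201981,
        0.95090824, -0.07550175]), 'joint_velocities': array([ 1.01917315e-04,  3.38981532e-04, -1.42499281e-03,  1.47063034e-03,
        1.17259937e-05,  1.16050156e-03,  9.68825891e-04]), 'effort': array([-6.42080358e-04, -8.83229184e+01,  1.23444892e+00, -2.36175692e+01,
        1.68160326e-02,  6.29680610e-03, -5.23018207e-05]), 'position': array([0.13928407, 0.55756097, 0.19972716]), 'tcp_rot': array([ 2.47544846e+00,  1.93317716e+00, -1.33023021e-03]), 'ft_force': array([ 1.2034787 ,  0.74831016, -1.10673725]), 'torque': array([-0.03656226,  0.01006434, -0.04368787]), 'grip_width': 0.08578992429896133}
side {'fov_y': 49.61233152707342, 'cx': 321.06466087245934, 'cy': 196.81846488077068, 'dist': array([-0.0530461,  0.       ,  0.       ,  0.       ,  0.       ]), 'R': array([[-0.04149775,  0.99912721,  0.00477121],
       [ 0.79857587,  0.03603716, -0.60081437],
       [-0.60046192, -0.02112227, -0.79937434]]), 't': array([ 0.02642119, -0.38534763,  1.55092862])}
top {'fov_y': 46.01976312027108, 'cx': 317.522540992547, 'cy': 205.82406818291767, 'dist': array([-0.00872007,  0.        ,  0.        ,  0.        ,  0.        ]), 'R': array([[ 0.00610155, -0.99986838,  0.01503279],
       [-0.99296477, -0.00783578, -0.11815061],
       [ 0.11825285, -0.01420612, -0.99288189]]), 't': array([-0.00866458,  0.55357448,  1.45823067])}
```

View pics/side0.png

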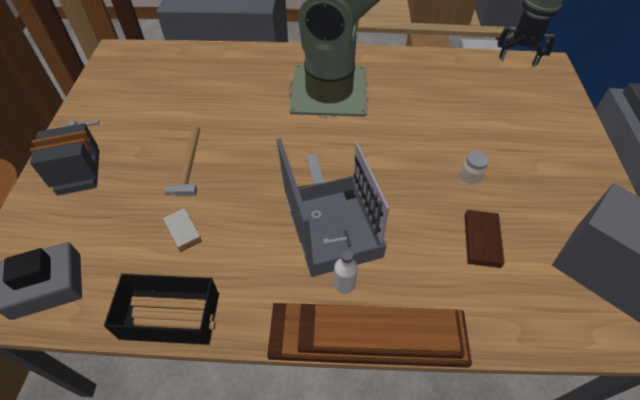

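View pics/top0.png

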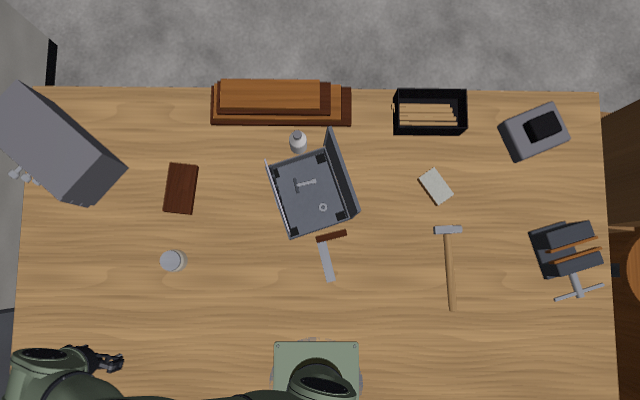

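The top view shows the case at about (312,190), the lid at its right and the rack at its left edge. The glue bottle is at (298,140) and the try square at (328,245). I'll zoom in next.

Run:
```python
import cv2
a=cv2.imread("pics/top0.png")[115:290,240:380];cv2.imwrite("pics/topz.png",cv2.resize(a,None,fx=4.2,fy=3.4*1.235,interpolation=cv2.INTER_CUBIC)[:600] if 0 else cv2.resize(a[:140],None,fx=4.2,fy=4.2,interpolation=cv2.INTER_CUBIC))
a=cv2.imread("pics/side0.png")[135:280,265:400];cv2.imwrite("pics/sidez.png",cv2.resize(a,None,fx=4,fy=4,interpolation=cv2.INTER_CUBIC))
```

```text
(no output)
```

View pics/topz.png

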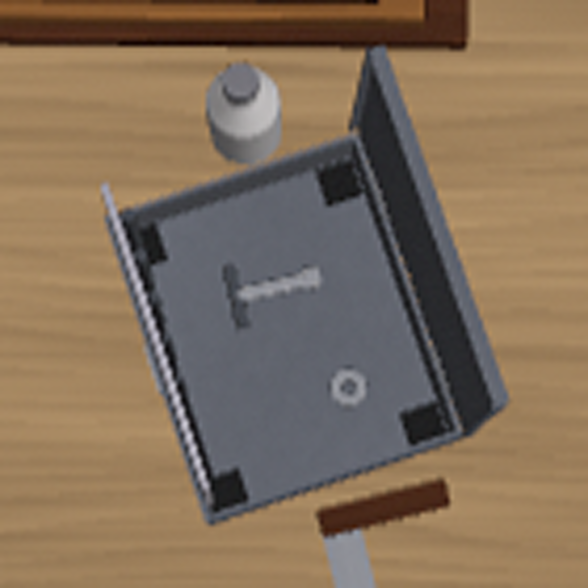

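View pics/sidez.png

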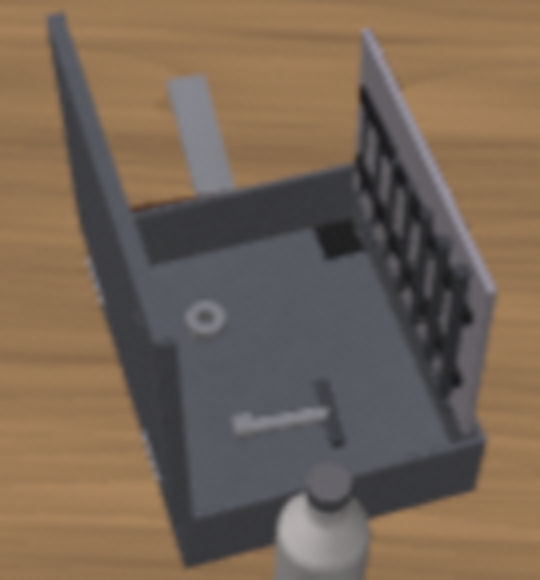

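```bash
cat > h.py <<'E'
import numpy as np, cv2
from rig import viewer
def cal(n):
    c=viewer.get_calibration(n); f=200/np.tan(np.radians(c['fov_y']/2))
    K=np.array([[f,0,c['cx']],[0,f,c['cy']],[0,0,1]]);return K,np.array(c['dist']),np.array(c['R']),np.array(c['t'])
def ray(n,uv):
    K,d,R,t=cal(n); p=cv2.undistortPoints(np.array([[uv]],float),K,d)[0,0]
    v=R.T@np.array([p[0],p[1],1]); return -R.T@t, v/np.linalg.norm(v)
def onz(n,uv,z):
    o,v=ray(n,uv); return o+v*(z-o[2])/v[2]
def tri(a,b):
    o1,v1=ray('top',a);o2,v2=ray('side',b)
    A=np.stack([v1,-v2],1); s=np.linalg.lstsq(A,o2-o1,rcond=None)[0]
    p,q=o1+s[0]*v1,o2+s[1]*v2; return (p+q)/2,np.linalg.norm(p-q)
def proj(n,X):
    K,d,R,t=cal(n); return cv2.projectPoints(np.array(X,float).reshape(-1,1,3),cv2.Rodrigues(R)[0],t,K,d)[0][:,0]
E
python3 - <<'E'
from h import *
np.set_printoptions(precision=4,suppress=True)
T=lambda x,y:(240+(x+.5)/4.2-.5,115+(y+.5)/4.2-.5); S=lambda x,y:(265+(x+.5)/4-.5,135+(y+.5)/4-.5)
c={k:onz('top',T(*v),.065)[:2] for k,v in dict(mm=(210,522),pm=(461,437),mp=(122,212),pp=(357,137)).items()}
for k,v in c.items():print(k,v)
for a,b in(('mm','pm'),('mp','pp'),('mm','mp'),('pm','pp')):
    d=c[b]-c[a];print(a,b,np.linalg.norm(d),np.degrees(np.arctan2(d[1],d[0])))
for n,a,b in(('rack far',(105,187),(492,292)),('rack near',(205,490),(366,30)),('lid far',(377,47),(165,342)),('lid near',(505,404),(56,17))):
    print(n,*tri(T(*a),S(*b)))
E
```

```text
mm [0.4469 0.0807]
pm [ 0.5106 -0.1031]
mp [0.6768 0.1492]
pp [ 0.7355 -0.0255]
mm pm 0.19448785593756626 -70.87176148235449
mp pp 0.18429221040788285 -71.40709594521911
mm mp 0.23988183360632942 16.580920577039148
pm pp 0.23792335511831686 19.018011093508925
rack far [0.664  0.1495 0.2094] 0.0038092586213055316
rack near [0.4611 0.0797 0.2091] 0.0035700526389288154
lid far [ 0.7451 -0.0302  0.2675] 0.0043068941836026785
lid near [ 0.5132 -0.1113  0.2651] 0.006607503837879121
```

Run:
```python
from h import *
np.set_printoptions(precision=4,suppress=True)
T=lambda x,y:(240+(x+.5)/4.2-.5,115+(y+.5)/4.2-.5); S=lambda x,y:(265+(x+.5)/4-.5,135+(y+.5)/4-.5)
print('mp rim',onz('side',S(485,438),.065),'mp floor',onz('side',S(471,489),0),'pp floor',onz('side',S(190,566),0),'pp rim', onz('side',S(192,517),.065))
print('mp tri',tri(T(122,212),S(485,438)),'pp tri',tri(T(357,137),S(192,517)))
def case(yaw,cx,cy,la,ra):
    y=np.radians(yaw);R=np.array([[np.cos(y),-np.sin(y),0],[np.sin(y),np.cos(y),0],[0,0,1]]);o=np.array([cx,cy,0])
    W=lambda p:R@np.array(p)/1000+o
    P={}
    for s in(-1,1):
        for t in(-1,1):P[f'c{s}{t}']=W([100*s,120*t,65])
        P[f'rack{s}']=W([-90+160*np.cos(ra)-6*np.sin(ra),108*s,55+160*np.sin(ra)+6*np.cos(ra)])
        P[f'lid{s}']=W([100-202*np.cos(la)+6*np.sin(la),122*s,65.5+202*np.sin(la)+6*np.cos(la)])
    return P
P=case(-71,.592,.031,1.63,1.5)
for n in('top','side'):
    im=cv2.imread(f'pics/{n}0.png');x0,y0=(240,115) if n=='top' else (255,125)
    z=cv2.resize(im[y0:y0+150,x0:x0+150],None,fx=4,fy=4,interpolation=cv2.INTER_CUBIC)
    for k,X in P.items():
        u=proj(n,X)[0];q=((u-[x0,y0]+.5)*4-.5).astype(int);cv2.drawMarker(z,tuple(map(int,q)),(0,0,255) if k[0]=='c' else (0,255,255) if k[0]=='l' else (0,255,0),cv2.MARKER_CROSS,14,1)
    cv2.imwrite(f'pics/ov_{n}.png',z)
```

```text
mp rim [0.6736 0.1651 0.065 ] mp floor [0.6742 0.1639 0.    ] pp floor [ 0.7382 -0.0187  0.    ] pp rim [ 0.7375 -0.0168  0.065 ]
mp tri (array([0.6765, 0.1565, 0.07  ]), np.float64(0.015543708575742542)) pp tri (array([ 0.7361, -0.0212,  0.0624]), np.float64(0.008717718940004499))
```

View pics/ov_top.png

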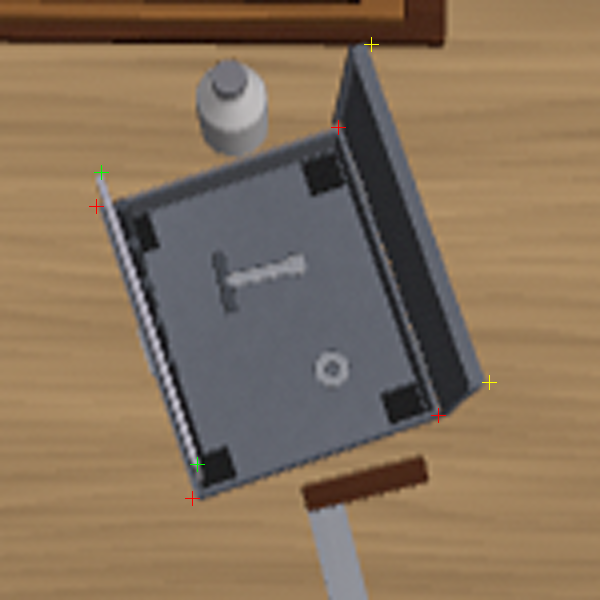

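View pics/ov_side.png

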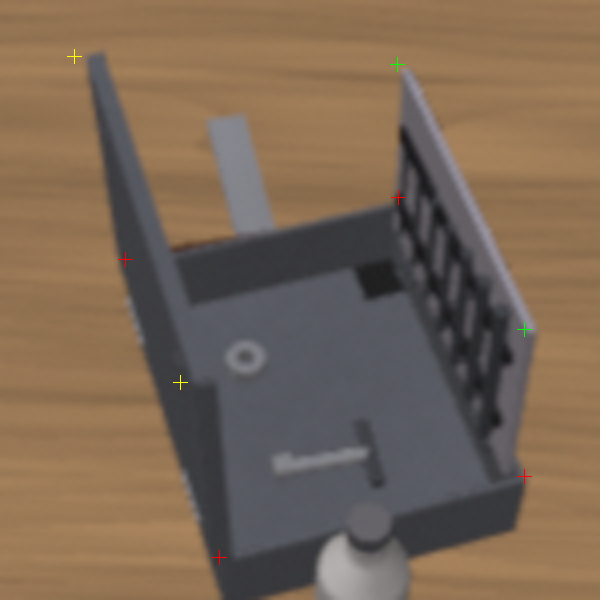

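Call:
jog_arm(motion=[[[0,0,0,-8.5],[0,0,0,-8.5],[0,0,0,-8.5],[0,0,0,-7.5],[0,0,0,0]]], hand=1)

```text
time_s: 0.6
position: [0.139, 0.5569, 0.1985]
tcp_rot: [1.802, 2.571, -0.005]
ft_force: [-0.3, 0.3, 0.2]
grip_width: 0.0121
```

Call:
jog_arm(motion=[[[-4,2,0,0.9],[-4,2,0,0],[-4,2,0,0],[-4,2,0,0],[-4,2,0,0]]])

```text
time_s: 1.1
position: [0.2981, 0.3975, 0.1971]
tcp_rot: [-1.841, -2.544, 0.008]
ft_force: [1.5, 0.4, -0.1]
grip_width: 0.0001
```

Call:
jog_arm(motion=[[[-4,2,0,0],[-4,2,0,0],[-4,2,0,0],[-3,2,0,0],[0,0,0,0]]])

```text
time_s: 1.6
position: [0.4279, 0.2682, 0.1967]
tcp_rot: [1.882, 2.514, -0.011]
ft_force: [-0.6, 1.3, 0.1]
grip_width: 0.0001
```

Call:
jog_arm(motion=[[[-4,3,0,-2.5],[-4,2.5,0.5,0],[-3,1.5,1,0],[0,0,1,0],[0,0,0,0]]])

```text
time_s: 2.1
position: [0.5269, 0.1855, 0.1703]
tcp_rot: [-1.849, -2.539, 0.011]
ft_force: [-1.3, 0.4, -0.2]
grip_width: -0.0002
```

```bash
cat > st.py <<'E'
from h import *
from rig import get_state
import sys
np.set_printoptions(precision=4,suppress=True)
s=get_state();p=np.array(s['position']);rv=np.array(s['tcp_rot'])
R=cv2.Rodrigues(rv)[0]
y=np.radians(-71);ex=np.array([np.cos(y),np.sin(y)]);ey=np.array([-ex[1],ex[0]])
d=p[:2]-[.592,.031]
print('t',s['time_s'],'case mm',1000*d@ex,1000*d@ey,1000*p[2],'yaw x',np.degrees(np.arctan2(R[1,0],R[0,0])),'zax',R[:,2],'F',s['ft_force'])
if len(sys.argv)>1:
    for n in('top','side'):
        im=viewer.read_camera(n)[:,:,::-1]; cv2.imwrite(f'pics/{n}{sys.argv[1]}.png',im)
        x0,y0=(230,100) if n=='top' else (255,110)
        z=cv2.resize(im[y0:y0+170,x0:x0+180],None,fx=3,fy=3,interpolation=cv2.INTER_CUBIC)
        q=((proj(n,p)[0]-[x0,y0]+.5)*3-.5).astype(int);cv2.drawMarker(z,tuple(map(int,q)),(0,0,255),0,10,1)
        cv2.imwrite(f'pics/z_{n}{sys.argv[1]}.png',z)
    cv2.imwrite(f'pics/b{sys.argv[1]}.png',cv2.resize(np.hstack([cv2.imread(f'pics/z_{n}{sys.argv[1]}.png') for n in('top','side')]),(800,378)))
E
python3 st.py 1
```

```text
t 2.1 case mm -167.27306089639268 -11.278446065124749 170.32133475428734 yaw x 107.8793901866222 zax [-0.0046 -0.0053 -1.    ] F [-1.2601  0.383  -0.2027]
```

View pics/b1.png

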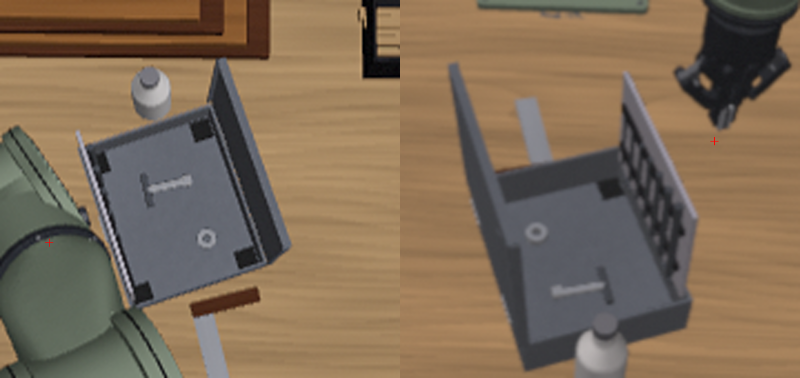

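```bash
sed -i 's/.592,.031/.592,.028/' st.py
```

Call:
jog_arm(motion=[[[-2,0.5,0,-1],[-2,0.5,0,0],[-1,0,0,0],[0,0,0,0]]])

```text
time_s: 2.6
position: [0.5513, 0.1456, 0.1742]
tcp_rot: [1.82, 2.56, -0.005]
ft_force: [0.2, 0.5, -0.4]
grip_width: -0.0002
```

Call:
jog_arm(motion=[[[-1,0,0,0],[-1,0,0,0],[-1,0,0,0],[0,0,0,0]]])

```text
time_s: 3.0
position: [0.5608, 0.1178, 0.175]
tcp_rot: [1.817, 2.563, -0.003]
ft_force: [0.1, -0.3, -0.1]
grip_width: 0.0002
```

```bash
python3 st.py 2
```

```text
t 3.0 case mm -95.02287270502866 -0.2895396448893687 174.97706752670047 yaw x 109.3243693589549 zax [-0.0011 -0.0016 -1.    ] F [ 0.0688 -0.2544 -0.137 ]
```

View pics/b2.png

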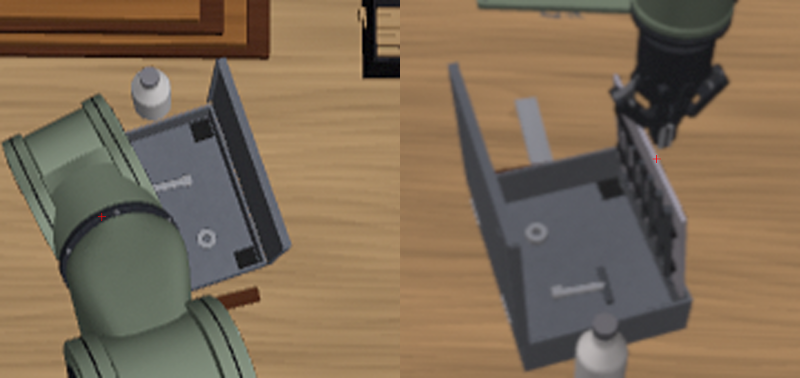

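Call:
jog_arm(motion=[[[3,0,0,0],[2,0,0,8.5],[0,0,0,8.5],[0,0,0,8.5],[0,0,0,8.5]]])

```text
time_s: 3.6
position: [0.5423, 0.1698, 0.1747]
tcp_rot: [-2.494, -1.908, 0.002]
ft_force: [0.5, -0.4, -0.0]
grip_width: -0.0
```

Call:
jog_arm(motion=[[[0,0,0,8.5],[0,0,0,8.5],[0,0,0,8.5],[0,0,0,8.5],[0,0,0,8.5]]])

```text
time_s: 4.1
position: [0.5413, 0.1726, 0.1748]
tcp_rot: [-3.019, -0.861, 0.003]
ft_force: [-0.8, 0.6, 0.4]
grip_width: -0.0001
```

Call:
jog_arm(motion=[[[0,0,0,8.5],[0,0,0,6],[0,0,0,0]]])

```text
time_s: 4.4
position: [0.5406, 0.1743, 0.1747]
tcp_rot: [-3.105, -0.46, 0.003]
ft_force: [0.1, 0.3, 1.0]
grip_width: -0.0001
```

```bash
python3 st.py; python3 -c "
from rig import get_state;print(get_state()['joint_positions'])"
```

```text
t 4.4 case mm -155.1148363534927 -1.0025485484831824 174.74962830782198 yaw x 16.849195208723927 zax [-0.0025  0.0021 -1.    ] F [0.1324 0.2658 0.9765]
[-0.46717788  0.73751152  0.19894358  1.54928585 -0.17776573  0.87425217
  0.09001252]
```

Call:
jog_arm(motion=[[[0,3,0,-2],[0,2,0,0],[0,1.5,0.5,0],[0,1.5,0.5,0],[0,1.5,0.5,0]]])

```text
time_s: 4.9
position: [0.5711, 0.0859, 0.1594]
tcp_rot: [-3.087, -0.554, 0.002]
ft_force: [-0.7, 0.3, 1.2]
grip_width: 0.0002
```

```bash
python3 st.py 3
```

```text
t 4.9 case mm -61.49406204923521 -0.8994528506852872 159.37698403392392 yaw x 20.33471285154776 zax [-0.0022  0.0047 -1.    ] F [-0.6874  0.3448  1.2187]
```

View pics/b3.png

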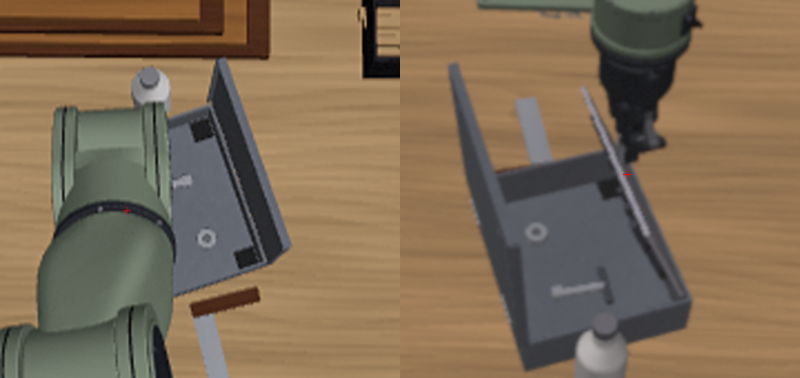

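Call:
jog_arm(motion=[[[0,1.2,0.5,0],[0,1.2,0.7,0],[0,1.2,1,0],[0,1,1.1,0],[0,0.5,1,0]]])

```text
time_s: 5.5
position: [0.5902, 0.0347, 0.1132]
tcp_rot: [-3.087, -0.555, 0.001]
ft_force: [0.2, 0.5, 1.3]
grip_width: -0.0003
```

```bash
python3 st.py 4
```

```text
t 5.5 case mm -6.945400024354066 0.5076753564130384 113.23814154194895 yaw x 20.38072564975738 zax [-0.0014  0.0044 -1.    ] F [0.2285 0.5245 1.289 ]
```

View pics/b4.png

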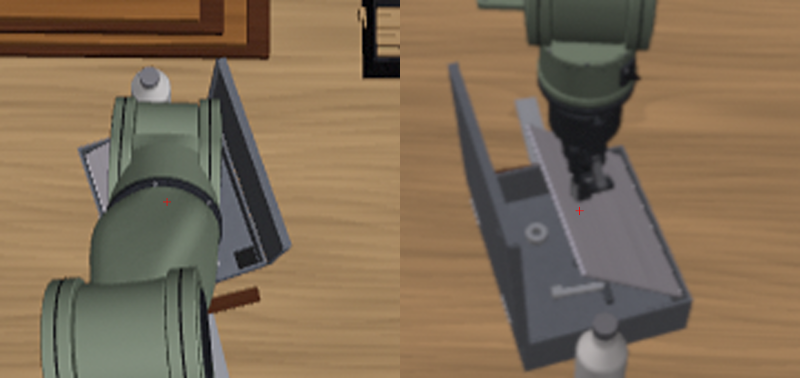

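Call:
jog_arm(motion=[[[0,0,1,0],[0,0,1,0],[0,0,1,0],[0,0,0.8,0],[0,0,0,0]]])

```text
time_s: 6.1
position: [0.589, 0.037, 0.0713]
tcp_rot: [-3.086, -0.557, 0.004]
ft_force: [-0.1, -0.1, 0.4]
grip_width: -0.0002
```

```bash
python3 st.py 5
```

```text
t 6.1 case mm -9.440915491319727 0.1288428475741522 71.26349610623025 yaw x 20.475790883383635 zax [-0.0036  0.005  -1.    ] F [-0.1321 -0.0959  0.3574]
```

View pics/b5.png

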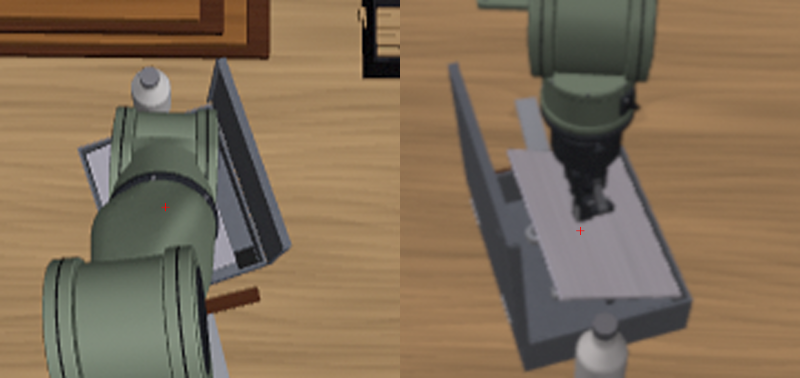

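Call:
jog_arm(motion=[[[0,0,0.4,0],[0,0,0.4,0],[0,0,0.3,0],[0,0,0,0]]])

```text
time_s: 6.6
position: [0.5901, 0.037, 0.0614]
tcp_rot: [-3.087, -0.557, -0.001]
ft_force: [0.3, -0.3, 0.2]
grip_width: 0.0005
```

Call:
jog_arm(motion=[[[0,0,0.3,0],[0,0,0.2,0]]])

```text
time_s: 6.8
position: [0.5903, 0.0369, 0.0563]
tcp_rot: [-3.087, -0.557, -0.001]
ft_force: [0.3, -0.6, -0.1]
grip_width: -0.0002
```

Call:
jog_arm(motion=[[[0,0,0.2,0],[0,0,0.2,0]]])

```text
time_s: 7.0
position: [0.5903, 0.0369, 0.052]
tcp_rot: [-3.087, -0.557, -0.001]
ft_force: [0.1, 0.1, 1.7]
grip_width: 0.0002
```

```bash
python3 st.py 6
```

```text
t 7.0 case mm -8.983614971381668 1.2966418391967438 51.9950579915294 yaw x 20.46709293764236 zax [-0.      0.0051 -1.    ] F [0.0718 0.1331 1.6957]
```

View pics/b6.png

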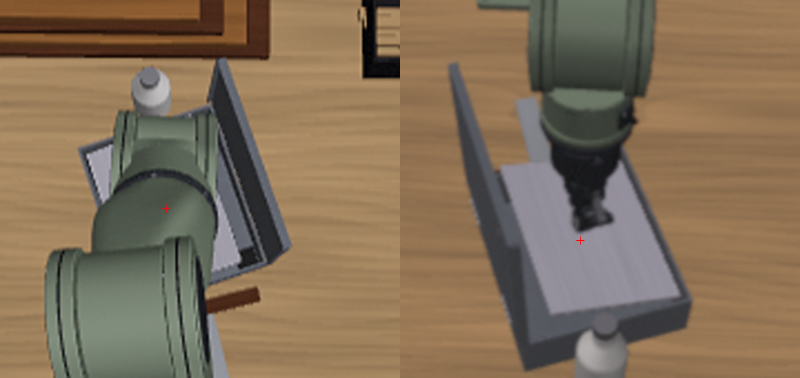

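View pics/side6.png

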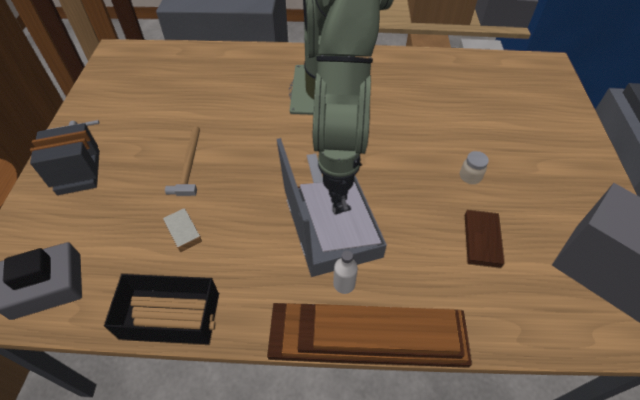

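Call:
jog_arm(motion=[[[0,0,0.2,0],[0,0,0.2,0],[0,0,0.2,0]]])

```text
time_s: 7.4
position: [0.5904, 0.0369, 0.0457]
tcp_rot: [-3.087, -0.557, -0.002]
ft_force: [0.5, -0.6, 0.4]
grip_width: -0.0
```

Call:
jog_arm(motion=[[[0,0,0.2,0],[0,0,0.2,0]]])

```text
time_s: 7.6
position: [0.5904, 0.0369, 0.0413]
tcp_rot: [-3.087, -0.557, -0.002]
ft_force: [-0.0, 0.1, 0.8]
grip_width: -0.0002
```

```bash
python3 st.py 7
python3 - <<'E'
import cv2
a=cv2.imread('pics/side7.png')[150:280,270:400];cv2.imwrite('pics/s7z.png',cv2.resize(a,None,fx=4.5,fy=4.5,interpolation=cv2.INTER_CUBIC))
E
```

```text
t 7.6 case mm -8.972076899423117 1.3580615262512719 41.33825849396755 yaw x 20.463482017664273 zax [ 0.0002  0.005  -1.    ] F [-0.0158  0.0978  0.7891]
```

View pics/s7z.png

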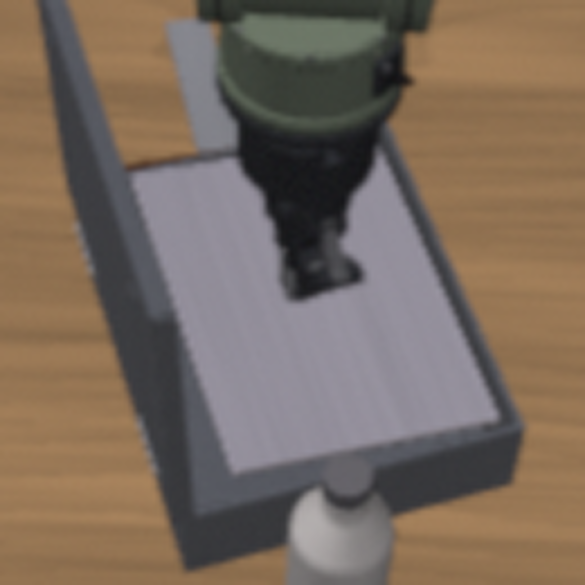

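View pics/b7.png

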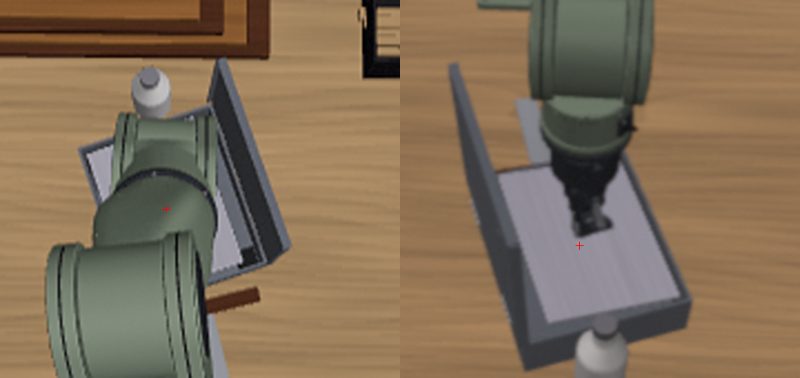

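Run:
```python
from h import *
y=np.radians(-71);ex=np.array([np.cos(y),np.sin(y)]);ey=np.array([-ex[1],ex[0]])
for a in(0,.05,.1,.2):
  for s in(-108,108,):
    x=-90+160*np.cos(a)-6*np.sin(a);z=55+160*np.sin(a)+6*np.cos(a)
    p=np.r_[np.array([.592,.028])+x/1000*ex+s/1000*ey,z/1000]
    print(a,s,'side',(proj('side',p)[0]-[270,150])*4.5,'top',proj('top',p)[0])
p=np.r_[np.array([.592,.028])-.1*ex+.12*ey,.065];print('rim mp',(proj('side',p)[0]-[270,150])*4.5)
p=np.r_[np.array([.592,.028])-.09*ex+.108*ey,.061];print('hinge mp',(proj('side',p)[0]-[270,150])*4.5)
```

```text
0 -108 side [119.33765823 185.88603492] top [339.69830715 218.04650769]
0 108 side [218.7922714  483.64773636] top [317.41174591 153.26410714]
0.05 -108 side [119.5996943  177.71435658] top [339.70522659 217.85847802]
0.05 108 side [219.6706752  476.30677858] top [317.29827873 152.72952552]
0.1 -108 side [120.50180994 169.34558111] top [339.58861428 217.71069457]
0.1 108 side [221.26175763 468.72689658] top [317.06214605 152.23140805]
0.2 -108 side [124.25477373 152.09888052] top [338.97809598 217.53997245]
0.2 108 side [226.61263276 452.92006364] top [316.21661177 151.35201609]
rim mp [515.23332651 422.22737091]
hinge mp [490.09950245 412.65179739]
```

Call:
jog_arm(motion=[[[0,0,0.3,0],[0,0,0.2,0],[0,0,0.2,0]]])

```text
time_s: 8.0
position: [0.5903, 0.0369, 0.0339]
tcp_rot: [-3.087, -0.557, -0.001]
ft_force: [0.6, 0.1, 0.4]
grip_width: -0.0003
```

Call:
jog_arm(motion=[[[0,0,0.2,0],[0,0,0.2,0]]])

```text
time_s: 8.2
position: [0.5904, 0.0369, 0.0296]
tcp_rot: [-3.087, -0.557, -0.002]
ft_force: [-2.1, -0.9, 26.6]
grip_width: 0.0001
```

```bash
python3 st.py 8
python3 - <<'E'
import cv2
a=cv2.imread('pics/side8.png')[150:280,270:400];cv2.imwrite('pics/s8z.png',cv2.resize(a,None,fx=4.5,fy=4.5,interpolation=cv2.INTER_CUBIC))
E
```

```text
t 8.2 case mm -8.952246778221307 1.3994177570921236 29.621821674142026 yaw x 20.459576677764055 zax [ 0.0002  0.005  -1.    ] F [-2.1357 -0.9044 26.639 ]
```

View pics/s8z.png

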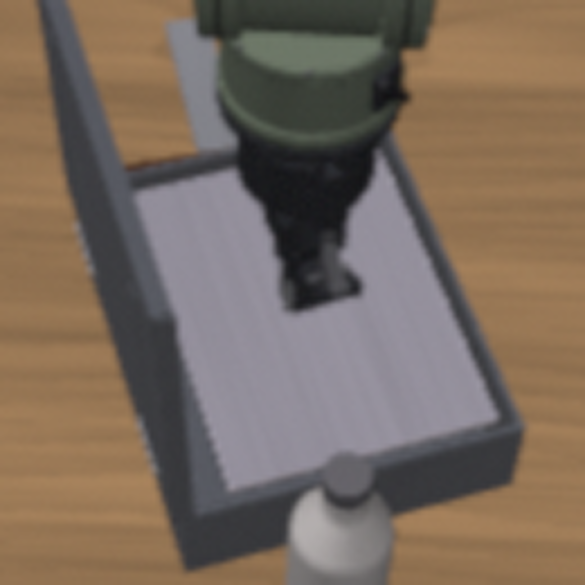

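Call:
jog_arm(motion=[[[0,0,0.2,0],[0,0,0.1,0],[0,0,0,0]]])

```text
time_s: 8.6
position: [0.5905, 0.037, 0.0302]
tcp_rot: [-3.087, -0.557, -0.004]
ft_force: [0.6, 0.4, -0.3]
grip_width: 0.0001
```

Call:
jog_arm(motion=[[[0,0,-2,0],[0,0,-2,0],[0,-0.5,-3,0],[0,-0.5,-4,0],[0,0,0,0]]])

```text
time_s: 9.1
position: [0.5859, 0.0462, 0.1431]
tcp_rot: [-3.086, -0.556, -0.0]
ft_force: [1.2, -0.1, -1.4]
grip_width: 0.0001
```

```bash
python3 st.py 9
python3 - <<'E'
import cv2
a=cv2.imread('pics/side9.png')[130:280,265:415];cv2.imwrite('pics/s9z.png',cv2.resize(a,None,fx=4,fy=4,interpolation=cv2.INTER_CUBIC))
E
```

```text
t 9.1 case mm -19.19547704142036 0.20890060665741636 143.13423737486346 yaw x 20.443214286427878 zax [-0.0009  0.006  -1.    ] F [ 1.2368 -0.1401 -1.3776]
```

View pics/s9z.png

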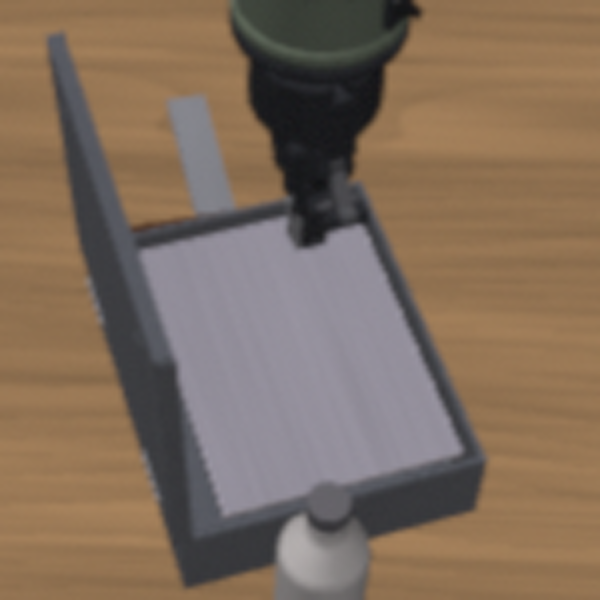

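Run:
```python
from h import *
for z in(.13,.143,.155,.165,.175,.185): print(z,(proj('side',[.5859,.0462,z])[0]-[265,130])*4)
```

```text
0.13 [301.58192579 276.917239  ]
0.143 [302.42228912 264.53760645]
0.155 [303.21204604 252.8977568 ]
0.165 [303.88072434 243.03809185]
0.175 [304.5592087  233.02976758]
0.185 [305.2477088  222.86950585]
```

Call:
jog_arm(motion=[[[0,0,-4,0],[0,0,-4,0],[0,0,-4,0],[0,0,-4,0],[0,0,-2,0]]])

```text
time_s: 9.7
position: [0.5835, 0.0444, 0.3179]
tcp_rot: [-3.085, -0.555, 0.029]
ft_force: [0.6, 0.4, -1.0]
grip_width: -0.0001
```

Call:
jog_arm(motion=[[[0,4,0,0],[0,4,0,0],[0,4,0,0],[0,4,0,0],[0,2,0,0]]])

```text
time_s: 10.2
position: [0.6488, -0.1265, 0.3131]
tcp_rot: [-3.079, -0.565, 0.032]
ft_force: [-1.2, 0.4, -0.6]
grip_width: -0.0001
```

```bash
python3 st.py 10
```

```text
t 10.2 case mm 164.59078593586207 3.3537326967194026 313.11057103098307 yaw x 20.791318173830017 zax [-0.0221  0.0072 -0.9997] F [-1.1931  0.3624 -0.6273]
```

View pics/b10.png

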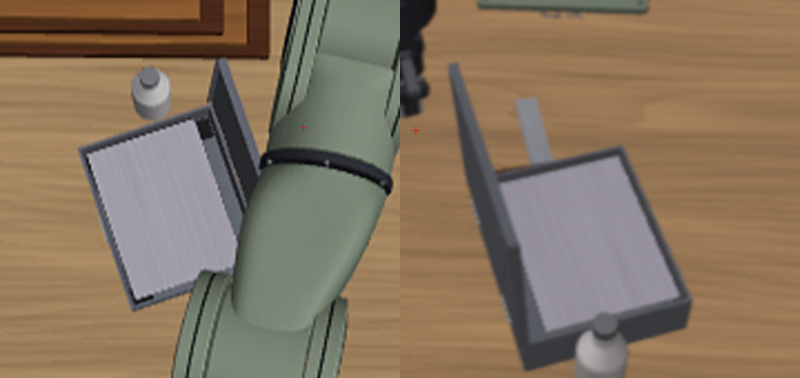

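View pics/side10.png

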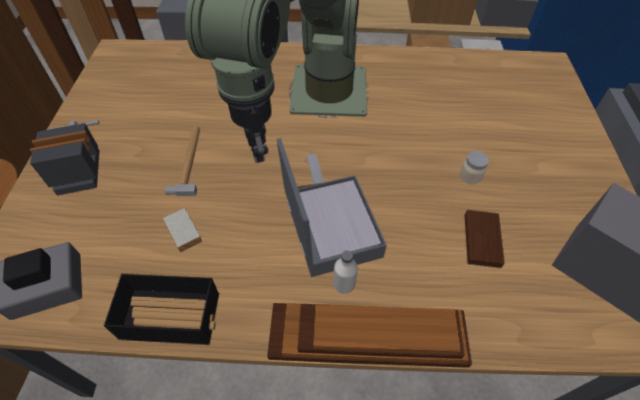

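Call:
jog_arm(motion=[[[0,0,4,0],[0,0,4,0],[0,0,3,0],[0,0,0,0]]])

```text
time_s: 10.7
position: [0.645, -0.1244, 0.1951]
tcp_rot: [-3.077, -0.563, 0.038]
ft_force: [0.9, -0.1, 0.5]
grip_width: 0.0005
```

```bash
python3 st.py 11
```

```text
t 10.7 case mm 161.41314177771176 0.5237179645823018 195.08164543400133 yaw x 20.736717485467697 zax [-0.0266  0.009  -0.9996] F [ 0.8744 -0.1255  0.475 ]
```

View pics/side11.png

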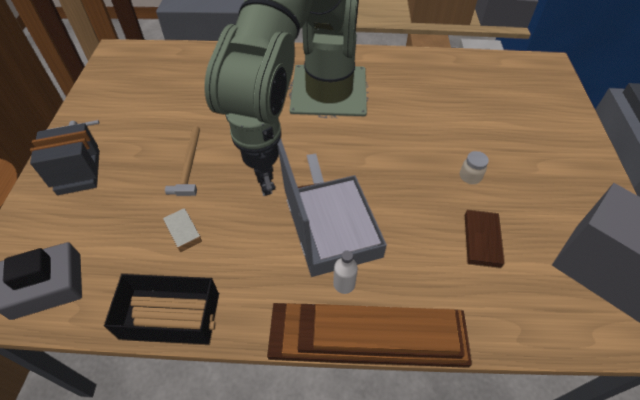

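Call:
jog_arm(motion=[[[0,-2,0,0],[0,-1.5,0,0],[0,-1,0,0],[0,0,0,0]]])

```text
time_s: 11.2
position: [0.6332, -0.0821, 0.2064]
tcp_rot: [-3.082, -0.563, 0.017]
ft_force: [-0.0, -0.7, -0.4]
grip_width: 0.0
```

```bash
python3 st.py 12
```

```text
t 11.2 case mm 117.48116727564489 3.080074148137435 206.40747659415007 yaw x 20.716758185090786 zax [-0.0123  0.0063 -0.9999] F [-0.0057 -0.6595 -0.4411]
```

View pics/b12.png

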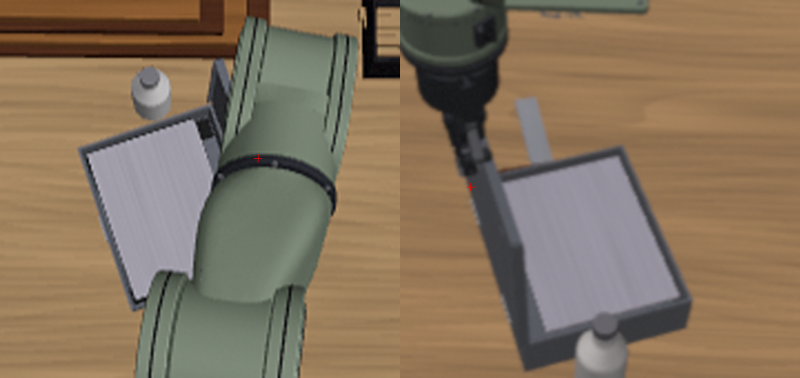

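Call:
jog_arm(motion=[[[0,-0.7,0.4,0],[0,-1,0.5,0],[0,-1,0.5,0],[0,0,0,0]]])

```text
time_s: 11.7
position: [0.6234, -0.0583, 0.1913]
tcp_rot: [-3.085, -0.558, 0.016]
ft_force: [-0.2, 0.7, 0.6]
grip_width: 0.0002
```

```bash
python3 st.py 13
```

```text
t 11.7 case mm 91.79412931736454 1.5868413381836919 191.30038468335417 yaw x 20.51274476937188 zax [-0.0113  0.0043 -0.9999] F [-0.1945  0.6994  0.5863]
```

View pics/b13.png

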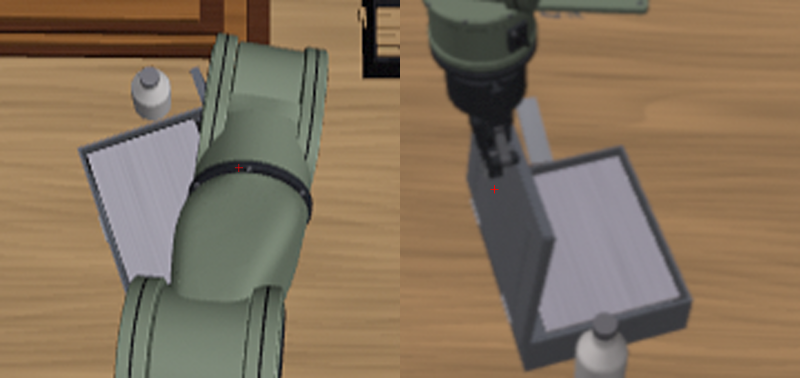

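Call:
jog_arm(motion=[[[0,-1.5,0.4,0],[0,-1.5,0.5,0],[0,-1.4,0.6,0],[0,-1.3,0.8,0],[0,-1.2,1,0]]])

```text
time_s: 12.3
position: [0.6006, 0.0032, 0.1601]
tcp_rot: [-3.091, -0.551, 0.009]
ft_force: [1.6, -0.7, 2.2]
grip_width: 0.0002
```

```bash
python3 st.py 14
```

```text
t 12.3 case mm 26.21652874715019 0.11165200592966266 160.09919621885763 yaw x 20.20013603195861 zax [-0.006   0.0012 -1.    ] F [ 1.638  -0.6666  2.2299]
```

View pics/b14.png

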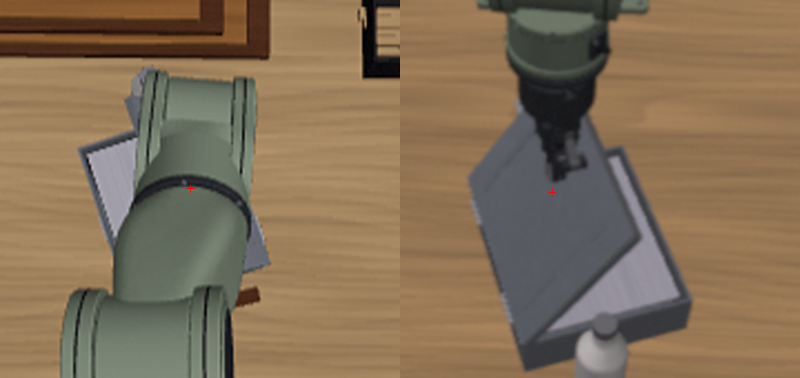

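Call:
jog_arm(motion=[[[0,-1.1,0.8,0],[0,-1,1,0],[0,-1,1.2,0],[0,-0.8,1.3,0],[0,-0.5,1.3,0]]])

```text
time_s: 12.9
position: [0.5855, 0.0459, 0.1032]
tcp_rot: [-3.091, -0.548, 0.005]
ft_force: [0.0, -0.3, 2.9]
grip_width: -0.0001
```

```bash
python3 st.py 15
```

```text
t 12.9 case mm -19.007507848769205 -0.3579026499867416 103.22054321279936 yaw x 20.121371811200508 zax [-0.0038  0.0018 -1.    ] F [ 0.0182 -0.2931  2.8575]
```

View pics/b15.png

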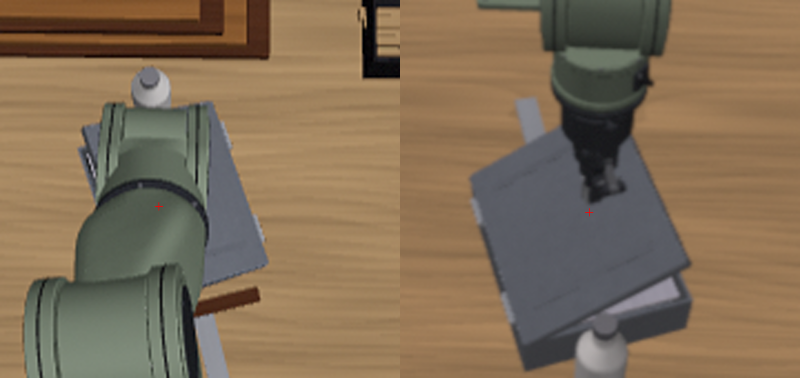

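Call:
jog_arm(motion=[[[0,-0.6,1,0],[0,-0.6,1,0],[0,-0.4,1,0],[0,0,1,0],[0,0,0.7,0]]])

```text
time_s: 13.5
position: [0.5794, 0.0615, 0.0533]
tcp_rot: [-3.091, -0.547, 0.006]
ft_force: [-0.6, 0.6, 1.5]
grip_width: -0.0
```

Call:
jog_arm(motion=[[[0,0,0.4,0],[0,0,0.3,0]]])

```text
time_s: 13.7
position: [0.5791, 0.0615, 0.045]
tcp_rot: [-3.091, -0.547, 0.007]
ft_force: [-0.0, -0.2, 1.4]
grip_width: 0.0004
```

Call:
jog_arm(motion=[[[0,0,0.2,0],[0,0,0.2,0]]])

```text
time_s: 13.9
position: [0.5792, 0.0613, 0.0408]
tcp_rot: [-3.091, -0.547, 0.007]
ft_force: [-0.8, -0.1, 0.8]
grip_width: -0.0003
```

Call:
jog_arm(motion=[[[0,0,0.2,0]]])

```text
time_s: 14.0
position: [0.5795, 0.0614, 0.0398]
tcp_rot: [-3.091, -0.547, 0.006]
ft_force: [-12.8, 1.4, 50.9]
grip_width: -0.0003
```

Call:
jog_arm(motion=[[[0,0,0.1,0],[0,0,0.1,0],[0,0,0,0]]])

```text
time_s: 14.3
position: [0.5794, 0.0613, 0.0407]
tcp_rot: [-3.09, -0.546, 0.004]
ft_force: [0.8, 0.5, -0.1]
grip_width: 0.0
```

Call:
jog_arm(motion=[[[0,0,-3,0],[0,0,-4,0],[0,0,-4,0],[0,0,-4,0],[0,0,-4,0]]])

```text
time_s: 14.8
position: [0.578, 0.0597, 0.2335]
tcp_rot: [-3.091, -0.544, 0.016]
ft_force: [0.4, 0.1, 0.2]
grip_width: 0.0001
```

Call:
jog_arm(motion=[[[0,-4.5,0,0],[0,-4.5,0,0],[0,-4.5,0,0],[0,-4.5,0,0],[0,0,0,0]]])

```text
time_s: 15.3
position: [0.5171, 0.2332, 0.2402]
tcp_rot: [-3.092, -0.538, -0.001]
ft_force: [1.7, -1.7, -0.5]
grip_width: 0.0001
```

```bash
python3 st.py 16
python3 - <<'E'
import cv2
a=cv2.imread('pics/side16.png')[150:280,270:400];cv2.imwrite('pics/s16z.png',cv2.resize(a,None,fx=4.5,fy=4.5,interpolation=cv2.INTER_CUBIC))
from h import *
y=np.radians(-71);ex=np.array([np.cos(y),np.sin(y)]);ey=np.array([-ex[1],ex[0]])
for a in(0,.04,.1):
  for s in(-122,122):
    x=100-202*np.cos(a)+6*np.sin(a);z=65.5+202*np.sin(a)+6*np.cos(a)
    p=np.r_[np.array([.592,.028])+x/1000*ex+s/1000*ey,z/1000]
    print(a,s,'side',(proj('side',p)[0]-[270,150])*4.5)
for n in('top','side'):
    d=cv2.absdiff(cv2.imread(f'pics/{n}0.png'),cv2.imread(f'pics/{n}16.png'));cv2.imwrite(f'pics/d_{n}.png',d)
E
```

```text
t 15.3 case mm -218.35824134413625 -4.027946686260243 240.1830539400912 yaw x 19.721861161295994 zax [ 0.0003  0.0028 -1.    ] F [ 1.6997 -1.698  -0.4762]
0 -122 side [377.47980045  97.7324185 ]
0 122 side [521.31341209 418.33403251]
0.04 -122 side [377.71326616  89.53315387]
0.04 122 side [522.46191244 411.02178225]
0.1 -122 side [377.14450641  77.32591679]
0.1 122 side [523.17792956 400.1969182 ]
```

View pics/s16z.png

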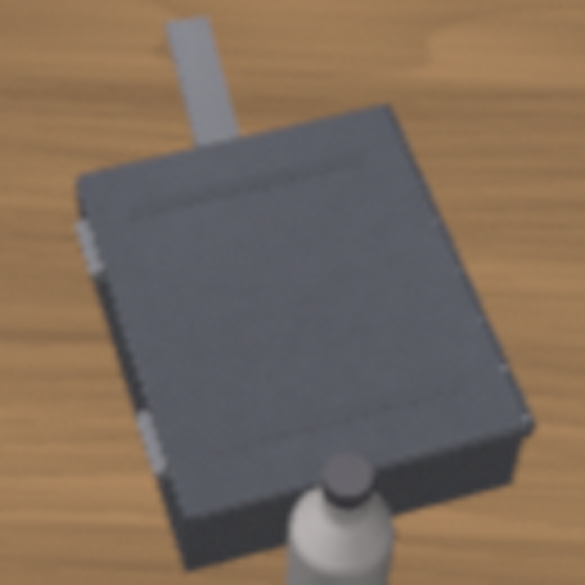

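View pics/top16.png

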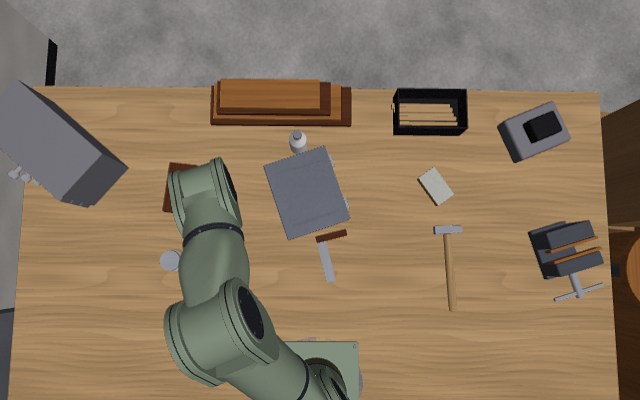

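View pics/d_side.png

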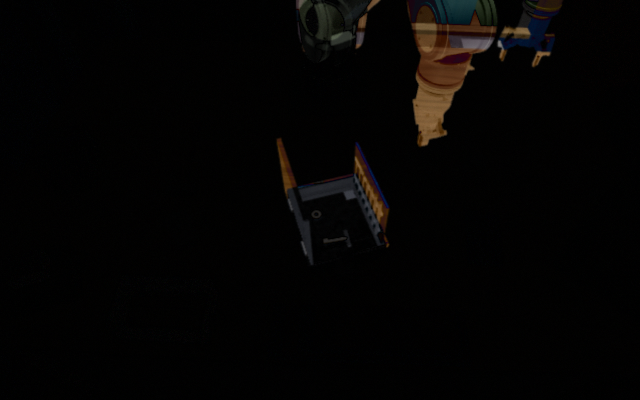

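The side view shows the lid flat on the case. Its free-edge corners are at (388,105) and (530,425) in the zoom. Once the known camera offset is removed, that matches angle 0 to about 1 zoomed px vertically, where 0.04 rad would show as about 8 px. The difference picture shows only the arm, lid and rack changed, so I'm handing in.

```bash
python3 -c "
from rig import ticket,get_state
print(get_state()['joint_velocities'].round(3));print(ticket.hand_in())"
```

```text
[0.045 0.    0.017 0.003 0.004 0.001 0.011]
the job is handed in; nothing more can be done
None
```

I folded the bit rack down with the closed fingertips while the lid was still open. I then went over the top to the lid's outer side, pushed it over and pressed it shut. I backed the arm off and handed in at about 15 s of the 64 s allowed. Handing in gives no verdict, so what follows rests on my own checks.

- **Rack:** it stopped firmly at 27 N. Its free edge then lay within about 1–2 px of where a fully folded rack should appear, and it stayed there when I backed off.
- **Lid:** it stopped firmly at 51 N. Its free-edge corners match a shut lid to about 1 px in the side picture; the 0.04 rad limit would show as about 2 px.
- **Bystanders:** comparing the side pictures from before and after shows only the arm, rack and lid changed. I did not check the chuck key and stop collar after the lid closed over them, but nothing pushed on them.

Two things disagreed:
- **Fingertip height:** both firm stops came with the reported tool tip about 31 mm lower than expected (z 0.030 instead of 0.061 on the rack, 0.040 instead of 0.0715 on the lid). The side picture also showed the real tips about 26–30 mm above the reported point. I worked by contact force and pictures instead. If the reported tool point is the true one, the grasp point was about 11–12 mm below the outer faces at the firm stops, which is close to the forbidden band that ends at 8 mm.
- **Cameras:** the two cameras disagreed by several millimetres in y, so I took the case position from between them.

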